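Set the length gauge to a pipe union and clamp it

TASK

Set the length gauge to the longer of the two pipe unions. Loosen the clamp knob, move the sliding stop out of the way, lay the long union lengthwise on the gauge's bed, and bring the sliding stop up so that the union lies flat with both its ends touching, between the fixed end stop and the sliding stop; then turn the knob fully tight and let go. Leave the other loose pieces on the bench where they are.

Things in the scene. Friction and masses are not known exactly. Their poses are not given: they have to be found in the camera images.
- jig: Length gauge fixed to the bench: plywood base x -80..90, y -170..130 mm, 12 thick. Origin on the bench surface, z up, y along the gauge. In its frame, mm: aluminium rail x -65..-25, top z 34; beside it the flat bed for the part, centre line x 30, width x -15..75, top z 20, lips 5 high along both sides; at the +y end an upright steel plate, the fixed end stop: face at y 100 looking to -y, top z 66.
- end_face (a point): Point on the fixed end stop's face, on the bed's centre line, 43 mm above the bench (jig frame x 30, y 100, z 43 mm).
- bed (a point): Point on the bed's top surface, on its centre line, midway along where the long union's place is when one end touches the fixed end stop (jig frame x 30, y 35, z 20 mm). Its axes are those of the jig.
- sliding_stop (a joint): Place of the sliding stop on the rail, m, 0 to 0.145, growing to the jig's -y, away from the end stop. Gap between the two stop faces = 0.040 + this; at the start too small for the long union. Freed, it slides with 1.5 N friction plus 8 N per m/s; clamped, it holds over 40 N. Steel block 64 (across) x 56 mm, top z 56 mm, with a 12 mm thick plate over the bed, z 28..56 mm, face to jig +y.
- slide_face (a point): Point on the sliding stop's face, on the bed's centre line, 43 mm above the bench; moves with the stop. The knob's axis is 75 mm from it towards jig -x and 28 mm towards jig -y.
- clamp_knob (a joint): Angle of the clamp knob on top of the sliding stop, rad, 0 to 1.35, about the vertical, growing counter-clockwise seen from above. 0: fully tight (starts at 0 to 0.12). Above 0.5 the stop is free; 1.35: end of travel. It turns stiffly (about 0.12 N m loose, 0.15 N m when nearly tight) and stays where it is left.
- knob_grip (a point): Point on the knob's axis at the height to grip, 82 mm above the bench. The grip is a black bar 52 mm long, 13 mm wide and 24 mm high (66 to 90 mm above the bench). The point's y axis lies along the bar, and turns with it; at 0 the bar is parallel to the jig's y. Moves with the sliding stop.
- long_union: The longer pipe union, loose: grey plastic pipe, 32 mm diameter, with a hexagon nut (46 mm across flats, 22 mm long) at each end; 130 mm over all, 86 mm bare pipe between the nuts, symmetrical, 100 to 200 g. Origin at its middle on its axis, x along the pipe. Lies on nut flats, axis 23 mm above its support. Starts left or right of the gauge, swapped at random with the short one.
- short_union: Bystander: the same kind of union but only 90 mm over all. Origin at its middle on its axis, x along the pipe.
- tee: Bystander, loose: grey pipe tee lying flat, 48 mm thick, run 100 mm along its x, branch reaching 48 mm to its y. Origin under the crossing.
- elbow: Bystander, loose: grey pipe elbow lying flat, 46 mm thick, legs of 50 mm to its x and y. Origin under the corner.
- reducer: Bystander, loose: grey reducer standing, 115 mm high, 66 mm diameter below, 48 mm above. Origin under its centre.
- coupling: Bystander, loose: short grey pipe coupling standing, 54 mm diameter, 62 mm high. Origin under its centre.
- can: Bystander, loose: closed can, 80 mm diameter, 115 mm high, standing. Origin under its centre.
Not all that is in view belongs to the job. What is shaped like the long_union but orange or turquoise is not meant.

How it is judged:
By the outcome, as a careful person would: the job done as asked, in the order asked, and still so for the second after the job is handed in, with the robot touching nothing.
It also fails if it takes over 64 s, if anything falls off the work surface, if the arm or the gripper's body presses on something with over 40 N, if the wrist force passes 120 N, or if a joint passes its speed limit or range.

ROBOT

A 6-joint arm with a two-finger parallel gripper is mounted at the origin on the work surface. World frame = base frame: x ahead of the robot, y to its left, z up, the work surface at z = 0. Lengths are in mm, angles in degrees, forces in N, time in s.
With the tool pointing down it reaches from about 350 to 850 mm from the base axis. Payload 8.1 kg.
Tool frame: the origin (TCP) lies midway between the tips of the shut fingers; the grasp point (between the pads) lies 19 mm behind it; z points along the fingers, y is the line along which they close (so a half turn about z gives the same grasp; the last joint's range is limited). The gripper opens to 85 mm and grips with 20 to 120 N. Pads are 22 mm wide; open, the fingers measure 114 mm over their backs; the gripper's body (76 mm by 85 mm) begins 54 mm behind the grasp point. The pads swing forward as they close: fully open they stand 13 mm farther back than shut.
Start: joints at [71.883, 7.471, 85.268, -0, 87.261, -4.893], TCP at [137.231, 584.1, 231.292] pointing down, gripper open.
Joint ranges: [-169.43, 169.43], [-51.17, 129.36], [1.28, 143.12], [-76.62, 256.62], [0, 156.53], [-152.29, 152.29]. Speed limits (degrees/s): [136.94, 136.94, 159.86, 180, 180, 180].

INTERFACE

Orientations are given as [roll, pitch, yaw] about the fixed x, y, z axes, in that order (R = Rz(yaw) Ry(pitch) Rx(roll)).
In Python, from bench import sensors, optics, r gives the robot as it stands.
- The arm moves only by the tool apply_moves, never from a script. Its argument "targets" is a list of rows, each a list of 7 numbers: the shift along the tool's x, y, z in mm, then the turn, a rotation vector about the tool's x, y, z in rad, then the closure, from 0 (fully open) to 1 (shut). In form: [[x, y, z, wx, wy, wz, claw], ...]. A call has 1 to 20 rows; each row shifts and turns the commanded pose from where the row before left it, along the tool's axes as they then stand; what a row does not reach is not made up. A row lasts 1/8 s, in which the tool goes at most 62.5 mm and 10.7 degrees, less where a joint would pass 70% of its speed; a pose out of reach is approached as far as the arm can. A call is refused whole if a number of a shift passes 62.5 or a number of a turn 0.188, either way. A call with a gripper value outside its range is refused whole. The fingers move at their own pace and stop on an object; "force" is the grip in N (left out, the last holds). Time passes only in rows, so rows that do not move let the fingers close. It gives the time, the measured TCP pose, the force, the opening and the grip force at its end, in the units of the state.
- sensors.sense(): the state, without advancing time (a new reading comes with each control period).
- optics.snapshot(name): name is "scene" or "side" or "wrist"; returns the picture (480x640x3 uint8, red, green, blue); there is no depth.
- optics.get_calibration(name): a dict with "camera_matrix" (3x3 intrinsics, pixels), "pose" (4x4, takes a point from camera to world coordinates). Camera axes: x right, y down, z forward; pixel columns grow to the right and rows downward; lengths in mm; the calibration is good to about 2 mm. A picture is of the moment at which its call begins: read the wrist's pose just before it. get_calibration takes no time and is no camera call; for the wrist camera it gives the pose at the moment of the call.
- r.hand_in(): hands the job in; it is judged then, once.
The state is a dict: "time": time; "joint_pos": joint angles; "qd": joint speeds; "joint_efforts": joint torques, N m; "tool_pos": TCP position; "tcp_rot": TCP orientation; "ft_force": force on the tool from outside, world axes, zero at the start; "wrist_torque": the same for the moment, N m; "finger_gap": finger opening in mm; "grip_force": force on a finger pad.
Only numpy, scipy, OpenCV 4.12 (cv2) and the standard library are available. Lean on these libraries where they do the work, as an engineer would, in place of code of your own. Each camera call takes 0.05 s, during which the arm holds its last target. There are 200 camera calls.

## Working session

There is one attempt and no reset: what is moved stays moved. The work goes in short steps, Python scripts to look and compute and a tool call to move; the robot and the scene stay as the last step left them, time stands still between calls to the robot, and variables do not carry over. Pictures are saved under pics/ and viewed, at most 10 in all, crops included, and the job is handed in when it is done.

Besides the shell and the picture viewer there is one more tool, called after "Emit:" by a JSON object that holds its "name" and its "arguments". apply_moves: Moves the arm, as the interface text tells. Its arguments: {"type":"object","properties":{"targets":{"type":"array"},"force":{"type":"number"}},"required":["targets"]}

```bash
ls; mkdir -p pics; python3 - <<'E'
from bench import sensors, optics, r
import cv2,json,numpy as np
np.set_printoptions(suppress=True,precision=3)
for n in ("scene","side"):
    im=optics.snapshot(n); cv2.imwrite(f"pics/{n}0.png",im[:,:,::-1])
for n in ("scene","side","wrist"):
    c=optics.get_calibration(n); print(n,np.array(c["camera_matrix"]),np.array(c["pose"]))
print(sensors.sense())
E
```

```text
pics
scene [[444.071   0.    324.421]
 [  0.    444.071 242.593]
 [  0.      0.      1.   ]] [[   0.636    0.601   -0.483 1153.399]
 [   0.771   -0.493    0.402 -374.801]
 [   0.004   -0.629   -0.778 1094.648]
 [   0.       0.       0.       1.   ]]
side [[458.095   0.    326.57 ]
 [  0.    458.095 232.648]
 [  0.      0.      1.   ]] [[   0.848   -0.26     0.461   44.461]
 [  -0.529   -0.411    0.743 -681.711]
 [  -0.004   -0.874   -0.486  618.533]
 [   0.       0.       0.       1.   ]]
wrist [[422.375   0.    324.736]
 [  0.    422.375 240.732]
 [  0.      0.      1.   ]] [[  0.229   0.935   0.27   68.04 ]
 [  0.973  -0.219  -0.065 599.907]
 [ -0.002   0.278  -0.961 373.24 ]
 [  0.      0.      0.      1.   ]]
{'time': 0.1, 'joint_pos': array([71.883,  7.512, 85.323, -0.001, 87.262, -4.892]), 'qd': array([-0.039, -0.067, -0.155,  0.11 ,  0.016, -0.038]), 'joint_efforts': array([  0.001, -57.095, -50.194,  -0.   ,   0.008,  -0.   ]), 'tool_pos': array([137.081, 583.616, 230.333]), 'tcp_rot': array([-179.903,   -0.007,  166.776]), 'ft_force': array([ 0.343, -0.254, -1.107]), 'wrist_torque': array([-0.024, -0.049, -0.019]), 'grip_force': 0.0, 'finger_gap': 85.24932665357903}
```

View pics/scene0.png

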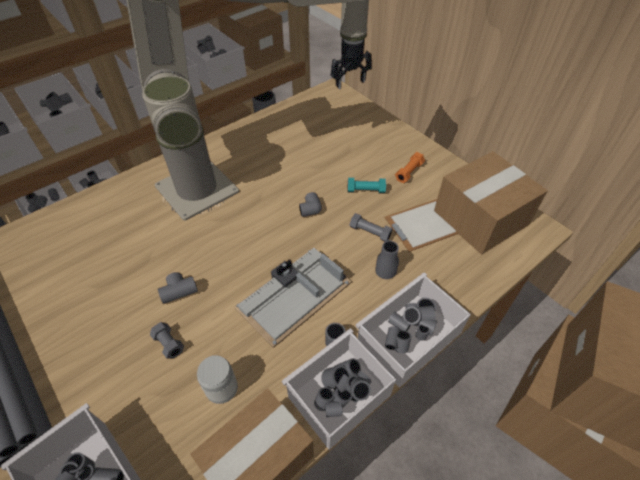

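View pics/side0.png

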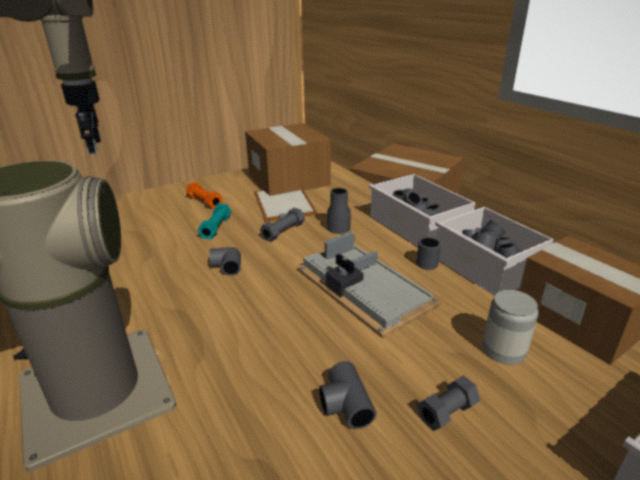

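Candidates for the long union: scene px (371,228) grey, (166,340) grey, (367,185) turquoise (excluded by colour) and (410,167) orange (excluded by colour). The piece at (371,228) looks the longer of the two grey ones. I'll check that in a close crop and by triangulation.

```bash
cat > h.py <<'E'
from bench import sensors, optics, r
import cv2,numpy as np
np.set_printoptions(suppress=True,precision=2)
def cal(n):
    c=optics.get_calibration(n); return np.array(c["camera_matrix"]),np.array(c["pose"])
def ray(K,T,uv):
    d=T[:3,:3]@np.linalg.inv(K)@np.array([*uv,1.]); return T[:3,3],d/np.linalg.norm(d)
def tri(rays):
    A=sum(np.eye(3)-np.outer(d,d) for o,d in rays); b=sum((np.eye(3)-np.outer(d,d))@o for o,d in rays)
    p=np.linalg.solve(A,b); return p,[np.linalg.norm((np.eye(3)-np.outer(d,d))@(p-o)) for o,d in rays]
def onz(K,T,uv,z):
    o,d=ray(K,T,uv); return o+d*(z-o[2])/d[2]
def proj(K,T,p):
    q=T[:3,:3].T@(np.asarray(p,float)-T[:3,3]); q=K@q; return q[:2]/q[2]
def crop(im,x0,y0,w,h,s,f):
    c=cv2.resize(im[y0:y0+h,x0:x0+w],None,fx=s,fy=s,interpolation=cv2.INTER_CUBIC)
    c=cv2.convertScaleAbs(c,alpha=1.4,beta=10)
    for i in range(0,w,20): cv2.putText(c,str(x0+i),(i*s,10),0,.35,(0,0,255)); cv2.line(c,(i*s,12),(i*s,18),(0,0,255))
    for i in range(0,h,20): cv2.putText(c,str(y0+i),(0,i*s+4),0,.35,(0,0,255)); cv2.line(c,(26,i*s),(32,i*s),(0,0,255))
    cv2.imwrite(f,c)
E
python3 - <<'E'
from h import *
crop(cv2.imread("pics/scene0.png"),230,205,180,145,4,"pics/sc.png")
crop(cv2.imread("pics/side0.png"),250,195,195,140,4,"pics/si.png")
for a,b in [((371,228),(283,224)),((166,340),(449,402)),((285,270),(345,270))]:
    print(tri([ray(*cal("scene"),a),ray(*cal("side"),b)]))
for a in [(354,219),(388,235)]: print(onz(*cal("scene"),a,23))
for a in [(267,231),(299,215)]: print(onz(*cal("side"),a,23))
for a in [(157,327),(175,352)]: print(onz(*cal("scene"),a,23))
E
```

```text
(array([534.13, 334.64,  21.97]), [np.float64(1.0514866825888596), np.float64(1.0514866825889437)])
(array([ 478.41, -352.3 ,   24.32]), [np.float64(0.17903290742715744), np.float64(0.17903290742713576)])
(array([518.49,   8.13,  60.97]), [np.float64(1.3360807683658589), np.float64(1.3360807683658713)])
[472.49 316.69  23.  ]
[590.79 354.29  23.  ]
[478.48 321.9   23.  ]
[597.57 359.27  23.  ]
[ 427.51 -353.42   23.  ]
[ 523.36 -350.19   23.  ]
```

View pics/sc.png

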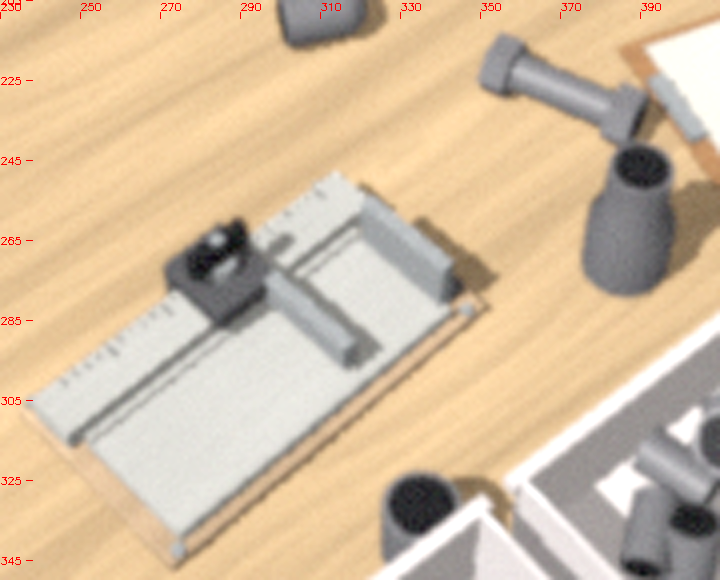

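View pics/si.png

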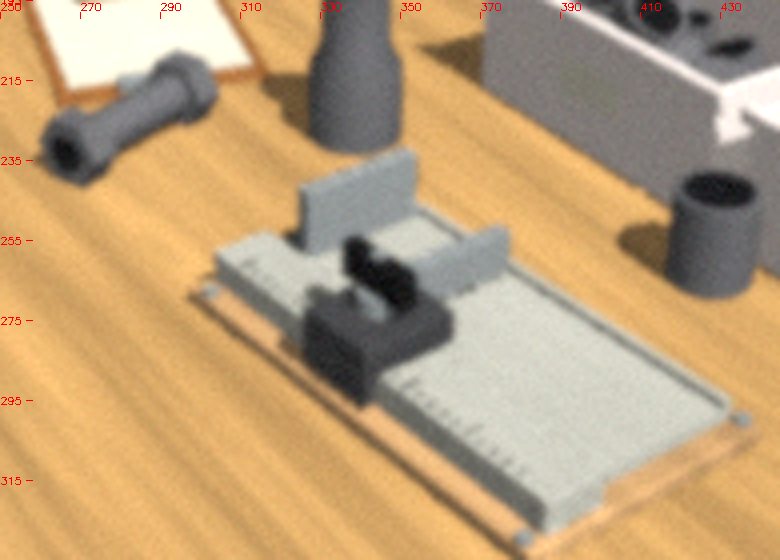

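The crops confirm the choice: the grey union at scene (371,228) / side (283,224) is about 130 mm long and lies at about (534,336). The other grey one is about 95 mm. The gauge is in clear view, with the knob at scene ~(284,269). Next I'll fit the gauge pose roughly.

```bash
cat >> h.py <<'E'
from scipy.optimize import least_squares
def fitjig(obs,x0=(560,0,0,0)):
    def J(p,q): c,s=np.cos(p[2]),np.sin(p[2]); return np.array([p[0]+c*q[0]-s*q[1],p[1]+s*q[0]+c*q[1],q[2]])
    f=lambda p: np.concatenate([proj(K,T,J(p,q))-uv for K,T,q,uv in obs])
    best=min((least_squares(f,[x0[0],x0[1],a],loss="soft_l1") for a in np.arange(0,6.28,.7)),key=lambda s:s.cost)
    return best.x,f(best.x).reshape(-1,2),J
E
python3 - <<'E'
from h import *
S=cal("scene");D=cal("side")
obs=[(*S,(90,-170,12),(274.8,344)),(*S,(90,130,12),(351.5,281)),(*S,(-80,-170,12),(235.5,306)),
(*D,(90,-170,12),(440,302.5)),(*D,(-80,130,12),(297.5,268.5)),(*D,(-80,-170,12),(382,334))]
p,res,J=fitjig(obs); print(p,np.degrees(p[2]));print(res)
K,T=S
for q in [(-45,60-28,90),(30,100,66),(30,60,56)]: print(J(p,q),proj(*S,J(p,q)),proj(*D,J(p,q)))
print(tri([ray(*S,(230+215/4,205+240/4)),ray(*D,(250+380/4,195+268/4))]))
E
```

```text
[562.19  20.01   0.08] 4.785192042864002
[[-1.46  2.05]
 [ 0.18 -0.79]
 [-1.32 -0.06]
 [ 0.42 -1.37]
 [-0.64 -2.47]
 [-0.14 -0.51]]
[514.67  48.14  90.  ] [294.78 256.36] [333.23 250.69]
[583.74 122.16  66.  ] [330.29 263.22] [340.67 237.84]
[587.08  82.3   56.  ] [320.27 273.18] [351.04 248.13]
(array([516.67,   6.76,  83.52]), [np.float64(1.8646368910671562), np.float64(1.8646368910672684)])
```

Emit:
{"name": "apply_moves", "arguments": {"targets": [[0, 0, 0, 0, 0, 0.157, 0], [0, 0, 0, 0, 0, 0.157, 0], [0, 0, 0, 0, 0, 0.157, 0], [0, 0, 0, 0, 0, 0.157, 0], [0, 0, 0, 0, 0, 0.157, 0], [0, 0, 0, 0, 0, 0.157, 0], [0, 0, 0, 0, 0, 0.157, 0], [0, 0, 0, 0, 0, 0.157, 0], [-43, 25, 0, 0, 0, 0, 0], [-43, 25, 0, 0, 0, 0, 0], [-43, 25, 0, 0, 0, 0, 0], [-43, 25, 0, 0, 0, 0, 0], [-43, 25, 0, 0, 0, 0, 0], [-43, 25, 0, 0, 0, 0, 0]]}}

```text
time: 1.85
tool_pos: [308.8, 338.1, 231.0]
tcp_rot: [-180.0, 0.0, 94.8]
ft_force: [0.6, 0.8, -0.8]
finger_gap: 85.6
grip_force: 0.0
```

Emit:
{"name": "apply_moves", "arguments": {"targets": [[-43, 25, 0, 0, 0, 0, 0], [-43, 25, 0, 0, 0, 0, 0], [-43, 25, 0, 0, 0, 0, 0], [-43, 25, 0, 0, 0, 0, 0], [-43, 25, 0, 0, 0, 0, 0], [-43, 25, 0, 0, 0, 0, 0], [-43, 25, 0, 0, 0, 0, 0], [-43, 25, 0, 0, 0, 0, 0], [0, 0, 0, 0, 0, 0, 0], [0, 0, 0, 0, 0, 0, 0]]}}

```text
time: 3.1
tool_pos: [536.0, 13.7, 230.7]
tcp_rot: [-179.9, -0.0, 94.8]
ft_force: [0.6, -0.2, -0.6]
finger_gap: 85.6
grip_force: 0.0
```

```bash
python3 - <<'E'
from h import *
import pickle
s=sensors.sense();print(s["tool_pos"],s["tcp_rot"],s["joint_pos"],s["time"])
c=cal("wrist");im=optics.snapshot("wrist")[:,:,::-1];cv2.imwrite("pics/w1.png",im);pickle.dump(c,open("w1.pkl","wb"))
S=cal("scene");D=cal("side")
print("reducer",onz(*S,(387,276),0),onz(*D,(339,230),0))
E
```

```text
[536.05  13.68 230.67] [-179.92   -0.03   94.77] [-4.03 -2.33 95.43  0.02 86.98 -8.81] 3.1
reducer [691.03 254.75   0.  ] [668.67 257.69   0.  ]
```

View pics/w1.png

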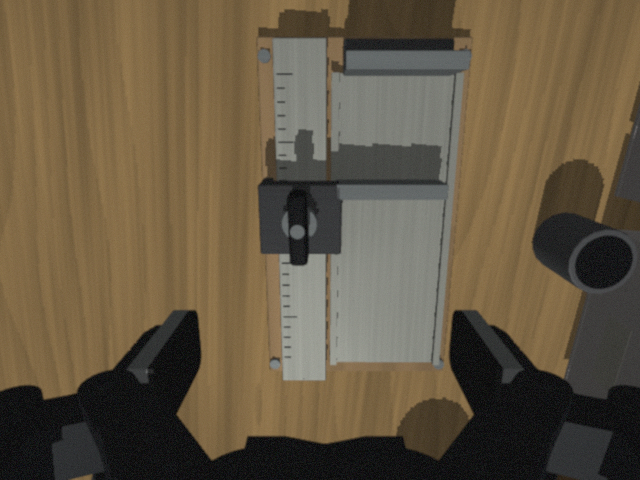

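The wrist view shows the gauge from above, with the end stop at the top (px 345-470, 50-75). The sliding stop's plate is at row ~188 and the knob bar at ~(298,192)-(299,263). I'll fit the jig from this view.

```bash
python3 - <<'E'
from h import *
import pickle
W=pickle.load(open("w1.pkl","rb"))
obs=[(*W,(-80,130,12),(258,38)),(*W,(90,130,12),(470.5,38)),(*W,(-65,-170,34),(283,380)),(*W,(-25,-170,34),(325,380)),
(*W,(-65,130,34),(273,38)),(*W,(-25,130,34),(327,38)),(*W,(90,-170,12),(443,369)),(*W,(-80,-170,12),(271,369))]
p,res,J=fitjig(obs); print(p,np.degrees(p[2]));print(res)
for q in [(30,100,20),(30,100,66)]: print(q,proj(*W,J(p,q)))
for z in (82,90):
  for uv in [(298.5,192),(299,263),(297,231)]:
    w=onz(*W,uv,z); c,s=np.cos(p[2]),np.sin(p[2]);d=w[:2]-p[:2]; print(z,uv,w, c*d[0]+s*d[1],-s*d[0]+c*d[1])
for y in (15,18,20,22): print(y,proj(*W,J(p,(30,y,56))),proj(*W,J(p,(30,y-12,56))),proj(*W,J(p,(-45,y-28,90))))
crop(cv2.imread("pics/w1.png"),250,25,225,170,3,"pics/w1c.png")
crop(cv2.imread("pics/w1.png"),250,165,110,110,5,"pics/w1k.png")
E
```

```text
[561.54  17.01   0.08] 4.65996048340702
[[-1.29 -0.32]
 [ 3.51  0.04]
 [-0.03  6.35]
 [ 0.98  6.47]
 [-0.52 -5.81]
 [ 0.08 -5.72]
 [ 0.37  4.11]
 [-1.16  3.64]]
(30, 100, 20) [397.05  77.91]
(30, 100, 66) [408.06  71.65]
82 (298.5, 192) [515.37  33.49  82.  ] -44.671108824239184 20.176810238185112
82 (299, 263) [519.18 -18.58  82.  ] -45.109963418918156 -32.03114541981909
82 (297, 231) [516.15   5.41  82.  ] -46.17426339527901 -7.8795962886014
90 (298.5, 192) [515.77  34.88  90.  ] -44.157938330750774 21.5234929745978
90 (299, 263) [519.47 -15.77  90.  ] -44.584753804667756 -29.252239139369333
90 (297, 231) [516.53   7.56  90.  ] -45.619856784807524 -5.763240702863523
15 [399.23 193.27] [398.43 208.81] [298.06 241.01]
18 [399.43 189.33] [398.63 204.95] [297.99 236.88]
20 [399.57 186.69] [398.76 202.37] [297.94 234.11]
22 [399.7  184.05] [398.9  199.78] [297.9  231.33]
```

View pics/w1k.png

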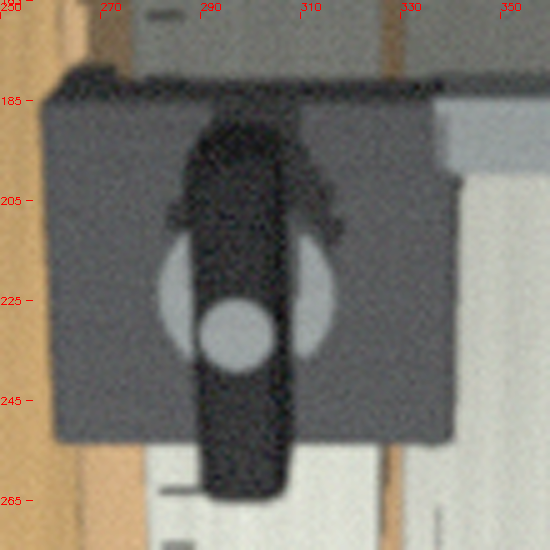

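The crop shows the knob bar nearly parallel to the rail (within ~1-2°), with its axis cap at (297,232). The sliding stop's face is at about y 21 on the jig. I'll move above the knob, descend partway and take a second view for the height.

Emit:
{"name": "apply_moves", "arguments": {"targets": [[-2.5, -10, 20, 0, 0, 0, 0], [-2.5, -10, 25, 0, 0, 0, 0], [0, 0, 25, 0, 0, 0, 0], [0, 0, 10, 0, 0, 0, 0], [0, 0, 0, 0, 0, 0, 0]]}}

```text
time: 3.78
tool_pos: [516.5, 7.7, 151.0]
tcp_rot: [-179.9, -0.0, 94.9]
ft_force: [-0.2, -0.6, 0.9]
finger_gap: 85.5
grip_force: 0.0
```

```bash
python3 - <<'E'
from h import *
import pickle
s=sensors.sense();print(s["tool_pos"],s["tcp_rot"])
c=cal("wrist");im=optics.snapshot("wrist")[:,:,::-1];cv2.imwrite("pics/w2.png",im);pickle.dump(c,open("w2.pkl","wb"))
W=pickle.load(open("w1.pkl","rb"))
def disc(im,c0,rad):
    x,y=map(int,c0);g=cv2.cvtColor(np.ascontiguousarray(im),cv2.COLOR_BGR2GRAY)
    m=(g>100).astype(np.uint8);n,l,st,ce=cv2.connectedComponentsWithStats(m)
    i=min(range(1,n),key=lambda i:np.hypot(*(ce[i]-c0))+ (1e3 if st[i,4]>rad**2*6 or st[i,4]<20 else 0)); return ce[i],st[i]
a=disc(cv2.imread("pics/w1.png"),(297,232),8)
b=disc(im,proj(*c,(516.6,7,90)),14)
print(a,b)
print(tri([ray(*W,a[0]),ray(*c,b[0])]))
E
```

```text
[516.45   7.66 151.01] [-179.94   -0.02   94.87]
(array([296.84, 231.59]), array([291, 226,  13,  12, 116], dtype=int32)) (array([325.92, 263.65]), array([317, 255,  19,  18, 260], dtype=int32))
(array([516.54,   7.62,  91.82]), [np.float64(0.0004457964279049321), np.float64(0.00044579642778713486)])
```

View pics/w2.png

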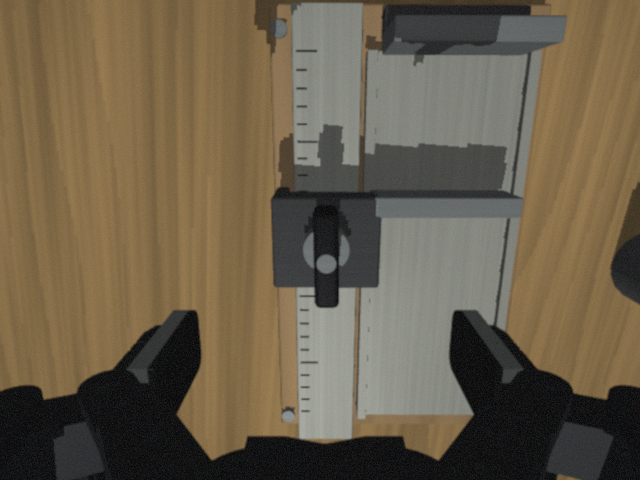

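The wrist view confirms the knob cap at (326,264), triangulated to (516.5, 7.6, 91.8). That agrees with the bar top at 90, and the tool is right above it. Descend and grip.

Emit:
{"name": "apply_moves", "arguments": {"targets": [[0, 0, 22, 0, 0, 0, 0], [0, 0, 22, 0, 0, 0, 0], [0, 0, 22, 0, 0, 0, 0], [0, 0, 20, 0, 0, 0, 0], [0, 0, 0, 0, 0, 0, 1], [0, 0, 0, 0, 0, 0, 1], [0, 0, 0, 0, 0, 0, 1], [0, 0, 0, 0, 0, 0, 1], [0, 0, 0, 0, 0, 0, 1], [0, 0, 0, 0, 0, 0, 1], [0, 0, 0, 0, 0, 0, 1], [0, 0, 0, 0, 0, 0, 1]], "force": 60}}

```text
time: 5.32
tool_pos: [517.4, 6.7, 68.2]
tcp_rot: [180.0, 0.0, 94.8]
ft_force: [-13.9, -0.3, 22.4]
finger_gap: 11.8
grip_force: 75.2
```

Emit:
{"name": "apply_moves", "arguments": {"targets": [[0, -0.8, -3, 0, 0, 0, 1], [0, 0, 0, 0, 0, 0, 1]]}}

```text
time: 5.58
tool_pos: [517.0, 6.7, 68.6]
tcp_rot: [179.9, 0.0, 94.8]
ft_force: [4.1, -0.7, -5.7]
finger_gap: 11.5
grip_force: 66.9
```

Emit:
{"name": "apply_moves", "arguments": {"targets": [[0, 0, 0, 0, 0, -0.1, 1], [0, 0, 0, 0, 0, -0.1, 1], [0, 0, 0, 0, 0, -0.1, 1], [0, 0, 0, 0, 0, -0.1, 1], [0, 0, 0, 0, 0, -0.1, 1], [0, 0, 0, 0, 0, -0.1, 1], [0, 0, 0, 0, 0, -0.1, 1], [0, 0, 0, 0, 0, -0.1, 1], [0, 0, 0, 0, 0, -0.1, 1], [0, 0, 0, 0, 0, -0.1, 1], [0, 0, 0, 0, 0, 0, 1], [0, 0, 0, 0, 0, 0, 1]]}}

```text
time: 7.08
tool_pos: [517.7, 7.1, 68.5]
tcp_rot: [179.9, 0.2, 152.1]
ft_force: [9.0, 0.6, -9.0]
finger_gap: 11.9
grip_force: 66.0
```

Emit:
{"name": "apply_moves", "arguments": {"targets": [[-2.7, -4.2, 0, 0, 0, 0, 1], [-5.4, -8.4, 0, 0, 0, 0, 1], [-5.4, -8.4, 0, 0, 0, 0, 1], [-5.4, -8.4, 0, 0, 0, 0, 1], [-5.4, -8.4, 0, 0, 0, 0, 1], [-5.4, -8.4, 0, 0, 0, 0, 1], [-5.4, -8.4, 0, 0, 0, 0, 1], [-5.4, -8.4, 0, 0, 0, 0, 1], [-5.4, -8.4, 0, 0, 0, 0, 1], [-2.7, -4.2, 0, 0, 0, 0, 1], [0, 0, 0, 0, 0, 0, 1], [0, 0, 0, 0, 0, 0, 1]]}}

```text
time: 8.57
tool_pos: [525.1, -82.9, 68.5]
tcp_rot: [179.9, 0.2, 152.1]
ft_force: [7.0, -1.0, -7.9]
finger_gap: 11.9
grip_force: 66.2
```

Emit:
{"name": "apply_moves", "arguments": {"targets": [[0, 0, 0, 0, 0, 0, 0], [0, 0, 0, 0, 0, 0, 0], [0, 0, 0, 0, 0, 0, 0], [0, 0, 0, 0, 0, 0, 0], [0, 0, -30, 0, 0, 0, 0], [0, 0, -50, 0, 0, -0.132, 0], [0, 0, -50, 0, 0, -0.132, 0], [0, 0, 0, 0, 0, -0.132, 0], [0, 0, 0, 0, 0, -0.132, 0], [0, 0, 0, 0, 0, -0.132, 0], [0, 0, 0, 0, 0, -0.132, 0]]}}

```text
time: 9.95
tool_pos: [523.7, -82.7, 198.4]
tcp_rot: [-180.0, 0.0, -162.3]
ft_force: [-0.1, 0.1, 0.4]
finger_gap: 85.0
grip_force: 0.0
```

Emit:
{"name": "apply_moves", "arguments": {"targets": [[-13.4, 39.6, 0, 0, 0, 0, 0], [-13.4, 39.6, 0, 0, 0, 0, 0], [-13.4, 39.6, 0, 0, 0, 0, 0], [-13.4, 39.6, 0, 0, 0, 0, 0], [-13.4, 39.6, 0, 0, 0, 0, 0], [-13.4, 39.6, 0, 0, 0, 0, 0], [-13.4, 39.6, 0, 0, 0, 0, 0], [-13.4, 39.6, 0, 0, 0, 0, 0], [-13.4, 39.6, 0, 0, 0, 0, 0], [-13.4, 39.6, 0, 0, 0, 0, 0], [0, 0, 0, 0, 0, 0, 0]]}}

```text
time: 11.32
tool_pos: [531.8, 338.0, 197.9]
tcp_rot: [180.0, -0.0, -162.3]
ft_force: [0.5, -0.4, 0.3]
finger_gap: 85.7
grip_force: 0.0
```

```bash
python3 - <<'E'
from h import *
import pickle
s=sensors.sense();print(s["tool_pos"],s["tcp_rot"],s["joint_pos"])
c=cal("wrist");im=optics.snapshot("wrist")[:,:,::-1];cv2.imwrite("pics/w3.png",im);pickle.dump(c,open("w3.pkl","wb"))
print(proj(*c,(534,335,23)))
sd=optics.snapshot("scene")[:,:,::-1];cv2.imwrite("pics/sc3.png",sd)
E
```

```text
[531.84 337.98 197.93] [ 179.97   -0.02 -162.32] [ 27.75  13.04  82.52   0.04  84.45 -79.93]
[320.09 216.2 ]
```

View pics/w3.png

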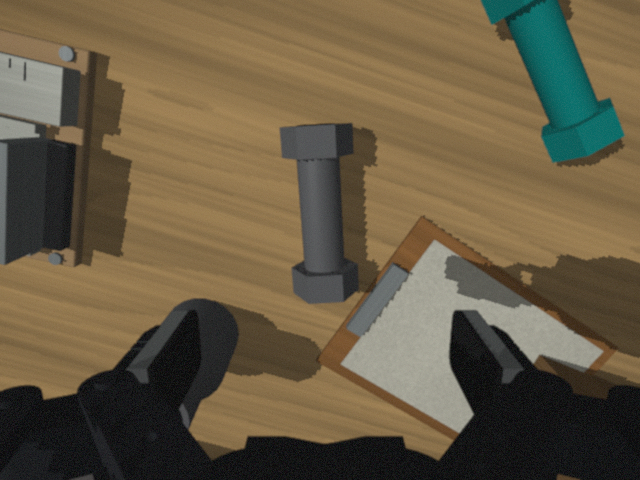

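The union lies at about (320,213) in the wrist view, with its axis running from (318,160) to (324,264). The reducer is under the left finger, to one side, and the clipboard is near the lower right.

```bash
python3 - <<'E'
from h import *
import pickle
W=pickle.load(open("w3.pkl","rb"));S=cal("scene");D=cal("side")
a,b=onz(*W,(318.5,160),23),onz(*W,(323.8,264),23);d=b-a;print(a,b,np.degrees(np.arctan2(d[1],d[0])))
for z in (39,46): print(z,[onz(*W,q,z) for q in ((318.5,158),(323.8,266),(316.5,125),(325.5,300))])
print(tri([ray(*W,(321,211)),ray(*S,(371,227.5)),ray(*D,(283,224))]))
print("red",tri([ray(*S,(390,246)),ray(*D,(339,193))]))
E
```

```text
[493.63 321.04  23.  ] [570.25 349.52  23.  ] 20.390568864091414
39 [array([490.82, 320.39,  39.  ]), array([566.44, 348.33,  39.  ]), array([469.86, 312.36,  39.  ]), array([592.64, 358.04,  39.  ])]
46 [array([490.21, 320.29,  46.  ]), array([564.07, 347.59,  46.  ]), array([469.73, 312.45,  46.  ]), array([589.66, 357.08,  46.  ])]
(array([532.3 , 334.8 ,  22.12]), [np.float64(2.208276068011919), np.float64(1.1504692803088892), np.float64(1.3853533292810378)])
red (array([671.58, 267.38, 111.01]), [np.float64(2.5971482438083138), np.float64(2.597148243808222)])
```

Emit:
{"name": "apply_moves", "arguments": {"targets": [[1.8, -2.5, 0, 0, 0, 0, 0], [0, 0, 24, 0, 0, -0.048, 0], [0, 0, 24, 0, 0, 0, 0], [0, 0, 24, 0, 0, 0, 0], [0, 0, 24, 0, 0, 0, 0], [0, 0, 24, 0, 0, 0, 0], [0, 0, 24, 0, 0, 0, 0], [0, 0, 24, 0, 0, 0, 0], [0, 0, 24, 0, 0, 0, 0], [0, 0, 0, 0, 0, 0, 0], [0, 0, 0, 0, 0, 0, 0.3]], "force": 40}}

```text
time: 12.8
tool_pos: [532.4, 331.9, 7.5]
tcp_rot: [180.0, 0.1, -159.8]
ft_force: [0.6, -0.0, -0.5]
finger_gap: 69.7
grip_force: 0.0
```

Emit:
{"name": "apply_moves", "arguments": {"targets": [[0, 0, 0, 0, 0, 0, 1], [0, 0, 0, 0, 0, 0, 1], [0, 0, 0, 0, 0, 0, 1], [0, 0, 0, 0, 0, 0, 1], [0, 0, 0, 0, 0, 0, 1], [0, 0, 0, 0, 0, 0, 1]]}}

```text
time: 13.55
tool_pos: [532.5, 332.8, 7.7]
tcp_rot: [180.0, 0.1, -159.7]
ft_force: [-0.2, -0.2, 6.3]
finger_gap: 30.5
grip_force: 39.6
```

```bash
python3 - <<'E'
from h import *
import pickle
W=pickle.load(open("w1.pkl","rb"));W2=pickle.load(open("w2.pkl","rb"))
t=np.radians(4.7);c,s=np.cos(t),np.sin(t)
j=lambda w:(c*(w[0]-561.5)+s*(w[1]-17),-s*(w[0]-561.5)+c*(w[1]-17))
print("face base",[j(onz(*C,uv,20)) for C,uv in ((W,(397,75)),(W2,(455,53)))])
print("base +y edge z12",[j(onz(*C,uv,12)) for C,uv in ((W,(258,38)),(W,(470.5,38)))])
print("base -y edge z12",[j(onz(*C,uv,12)) for C,uv in ((W,(390,369)),(W2,(370,418)))])
print("rail x at z34",[j(onz(*C,uv,34)) for C,uv in ((W,(273,38)),(W,(283,380)),(W,(326.5,38)),(W,(325,380)),(W2,(292,5)),(W2,(362,5)))])
print("slide face top",[j(onz(*C,uv,56)) for C,uv in ((W,(400,185)),(W2,(450,192)))])
for n,C in (("pics/w1.png",W),("pics/w2.png",W2)):
    g=cv2.cvtColor(cv2.imread(n),cv2.COLOR_BGR2GRAY); x=397 if C is W else 455
    print(g[0:85,x-3:x+4].mean(1).astype(int).tolist())
E
```

```text
face base [(np.float64(29.961636510438577), np.float64(102.12116006597151)), (np.float64(31.287795066230185), np.float64(102.74437720588618))]
base +y edge z12 [(np.float64(-78.87280938844894), np.float64(129.83380359823101)), (np.float64(87.3785246415541), np.float64(129.97446852576903))]
base -y edge z12 [(np.float64(37.4575188950897), np.float64(-165.58911576431422)), (np.float64(-10.033134453845861), np.float64(-162.53829261598943))]
rail x at z34 [(np.float64(-64.6185954182465), np.float64(126.1599468409654)), (np.float64(-64.8728781419219), np.float64(-163.15134598429768)), (np.float64(-25.28817688371223), np.float64(126.19322423092129)), (np.float64(-26.004534014119237), np.float64(-163.05622982421835)), (np.float64(-64.70588200622578), np.float64(124.98159848419625)), (np.float64(-26.097623122066548), np.float64(125.08200268911258))]
slide face top [(np.float64(30.310492603320363), np.float64(21.268537691421617)), (np.float64(24.736479002752596), np.float64(25.058942561651563))]
[60, 60, 59, 60, 60, 59, 59, 60, 58, 60, 61, 60, 61, 59, 58, 59, 60, 60, 58, 61, 58, 58, 60, 60, 59, 60, 60, 60, 60, 59, 58, 59, 57, 55, 57, 55, 58, 59, 50, 38, 33, 33, 33, 32, 33, 32, 34, 33, 30, 38, 66, 94, 102, 101, 101, 103, 103, 104, 103, 104, 104, 103, 102, 102, 103, 104, 101, 101, 101, 84, 75, 73, 73, 74, 75, 90, 115, 125, 125, 125, 125, 125, 126, 125, 127]
[60, 60, 59, 58, 53, 39, 33, 34, 33, 33, 33, 34, 33, 31, 38, 52, 58, 59, 62, 60, 61, 61, 61, 60, 62, 60, 62, 61, 62, 61, 62, 61, 60, 60, 60, 61, 61, 58, 60, 57, 51, 48, 42, 41, 48, 62, 73, 76, 75, 75, 76, 77, 77, 76, 86, 114, 127, 130, 128, 128, 130, 128, 128, 129, 128, 129, 128, 128, 129, 128, 129, 129, 130, 129, 128, 128, 130, 129, 130, 130, 129, 129, 129, 128, 131]
```

Emit:
{"name": "apply_moves", "arguments": {"targets": [[0, 0, -20, 0, 0, 0, 1], [0, 0, -35, 0, 0, 0, 1], [0, 0, -35, 0, 0, 0, 1], [0, 0, -35, 0, 0, 0, 1], [0, 0, 0, 0, 0, 0, 1]]}}

```text
time: 14.18
tool_pos: [534.1, 333.7, 136.8]
tcp_rot: [179.9, 0.5, -159.8]
ft_force: [0.1, 0.5, -1.3]
finger_gap: 30.4
grip_force: 40.0
```

Emit:
{"name": "apply_moves", "arguments": {"targets": [[0, 0, 0, 0, 0, 0.1534, 1], [0, 0, 0, 0, 0, 0.1534, 1], [0, 0, 0, 0, 0, 0.1534, 1], [0, 0, 0, 0, 0, 0.1534, 1], [0, 0, 0, 0, 0, 0.1534, 1], [0, 0, 0, 0, 0, 0.1534, 1], [0, 0, 0, 0, 0, 0.1534, 1], [0, 0, 0, 0, 0, 0.1534, 1], [0, 0, 0, 0, 0, 0.1534, 1], [0, 0, 0, 0, 0, 0.1534, 1], [0, 0, 0, 0, 0, 0.1534, 1], [0, 0, 0, 0, 0, 0.1534, 1]]}}

```text
time: 15.68
tool_pos: [530.9, 332.0, 130.1]
tcp_rot: [-179.9, 0.0, 94.5]
ft_force: [0.1, -0.2, -1.3]
finger_gap: 30.8
grip_force: 40.0
```

Emit:
{"name": "apply_moves", "arguments": {"targets": [[-36, 3.9, 0, 0, 0, 0, 1], [-36, 3.9, 0, 0, 0, 0, 1], [-36, 3.9, 0, 0, 0, 0, 1], [-36, 3.9, 0, 0, 0, 0, 1], [-36, 3.9, 0, 0, 0, 0, 1], [-36, 3.9, 0, 0, 0, 0, 1], [-36, 3.9, 0, 0, 0, 0, 1], [-36, 3.9, 0, 0, 0, 0, 1], [0, 0, 0, 0, 0, 0, 1], [0, 0, 0, 0, 0, 0, 1]]}}

```text
time: 16.92
tool_pos: [586.0, 48.2, 130.6]
tcp_rot: [-179.9, -0.0, 94.7]
ft_force: [0.1, 0.5, -1.0]
finger_gap: 30.7
grip_force: 39.9
```

```bash
python3 - <<'E'
from h import *
import pickle
s=sensors.sense();print(s["tool_pos"],s["tcp_rot"])
W=cal("wrist");im=optics.snapshot("wrist")[:,:,::-1].copy();pickle.dump(W,open("w4.pkl","wb"));cv2.imwrite("pics/w4.png",im)
a=cv2.resize(im[:330,200:560],None,fx=1.1,fy=1.1)
sc=optics.snapshot("scene")[:,:,::-1][205:345,230:400]; sc=cv2.resize(sc,None,fx=2.35,fy=2.35)
h=max(a.shape[0],sc.shape[0]);pad=lambda i:np.pad(i,((0,h-i.shape[0]),(0,0),(0,0)))
cv2.imwrite("pics/m4.png",cv2.convertScaleAbs(np.hstack([pad(a),pad(sc)]),alpha=1.3,beta=10))
E
```

```text
[586.04  48.24 130.57] [-179.93   -0.03   94.74]
```

View pics/m4.png

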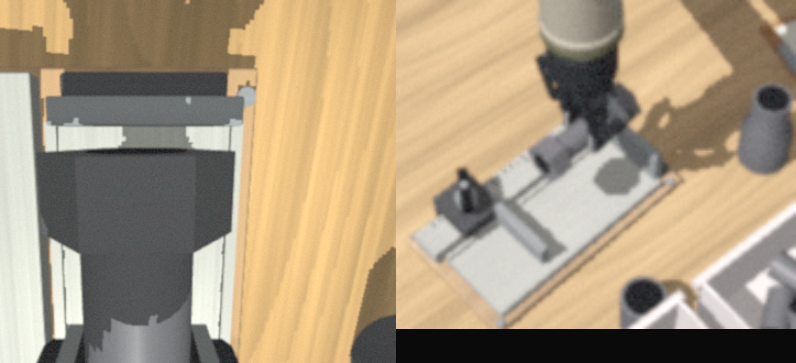

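The wrist crop shows the union held level and in line with the bed. Its leading nut edge is at about wrist px (323,137), close behind the end stop. The scene crop shows the sliding stop well clear. I'll compute how far the leading end is from the stop face.

```bash
python3 - <<'E'
from h import *
import pickle
W=pickle.load(open("w4.pkl","rb"))
t=np.radians(4.7);c,s=np.cos(t),np.sin(t)
j=lambda w:(c*(w[0]-561.3)+s*(w[1]-19.5),-s*(w[0]-561.3)+c*(w[1]-19.5))
print("tcp",j((586.04,48.24)))
for z in (166,169,172): print(z,j(onz(*W,(322.7,137),z)),"W",[np.round(j(onz(*W,(200+u/1.1,137),z)),1) for u in (75,195)])
for uv in ((200+140/1.1,125/1.1),): print("face base z20",j(onz(*W,uv,20)),"z66 row96",j(onz(*W,(327,96/1.1),66)))
E
```

```text
tcp (np.float64(27.01172168790561), np.float64(26.616199793643162))
166 (np.float64(26.09818196502536), np.float64(92.73320748848684)) W [array([12.6, 92.7]), array([39.6, 92.7])]
169 (np.float64(26.117764632705786), np.float64(92.85544290818144)) W [array([13. , 92.8]), array([39.2, 92.9])]
172 (np.float64(26.137347300386097), np.float64(92.97767832787603)) W [array([13.4, 93. ]), array([38.9, 93. ])]
face base z20 (np.float64(27.783622647083803), np.float64(99.83759510217934)) z66 row96 (np.float64(27.452953353532955), np.float64(111.02668420532714))
```

Emit:
{"name": "apply_moves", "arguments": {"targets": [[3, 3, 0, 0, 0, 0, 1], [0, 0, 22, 0, 0, 0, 1], [0, 0, 22, 0, 0, 0, 1], [0, 0, 22, 0, 0, 0, 1], [0, 0, 22, 0, 0, 0, 1], [0, 0, 6, 0, 0, 0, 1], [0, 0, 4, 0, 0, 0, 1], [0, 0, 0, 0, 0, 0, 1], [0, 0, 0, 0, 0, 0, 1]]}}

```text
time: 18.15
tool_pos: [590.1, 51.2, 34.3]
tcp_rot: [179.9, 0.0, 94.8]
ft_force: [0.9, 0.7, -1.1]
finger_gap: 30.9
grip_force: 39.9
```

Emit:
{"name": "apply_moves", "arguments": {"targets": [[0, 0, 1, 0, 0, 0, 1], [0, 0, 1, 0, 0, 0, 1], [0, 0, 1, 0, 0, 0, 1], [0, 0, 0, 0, 0, 0, 1]]}}

```text
time: 18.65
tool_pos: [589.2, 51.2, 30.1]
tcp_rot: [-180.0, -0.0, 94.8]
ft_force: [-0.8, 0.4, -0.4]
finger_gap: 30.7
grip_force: 39.9
```

Emit:
{"name": "apply_moves", "arguments": {"targets": [[0, 0, 1, 0, 0, 0, 1], [0, 0, 1, 0, 0, 0, 1], [0, 0, 1, 0, 0, 0, 1], [0, 0, 0, 0, 0, 0, 1]]}}

```text
time: 19.15
tool_pos: [589.4, 51.2, 27.7]
tcp_rot: [-180.0, -0.0, 94.8]
ft_force: [-2.9, -0.9, 4.2]
finger_gap: 30.8
grip_force: 40.5
```

Emit:
{"name": "apply_moves", "arguments": {"targets": [[0, 0, 0, 0, 0, 0, 0.35], [0, 0, 0, 0, 0, 0, 0.35], [0, 0, 0, 0, 0, 0, 0.35], [0, 0, -20, 0, 0, 0, 0.35], [0, 0, -35, 0, 0, 0, 0], [0, 0, -35, 0, 0, 0, 0], [0, 0, -35, 0, 0, -0.167, 0], [0, 0, 0, 0, 0, -0.167, 0], [0, 0, 0, 0, 0, -0.167, 0], [0, 0, 0, 0, 0, -0.167, 0], [0, 0, 0, 0, 0, -0.167, 0], [0, 0, 0, 0, 0, -0.167, 0], [-1.5, -37, 0, 0, 0, 0, 0], [-1.5, -37, 0, 0, 0, 0, 0], [-1.5, -37, 0, 0, 0, 0, 0], [-1.5, -37, 0, 0, 0, 0, 0], [0, 0, 0, 0, 0, 0, 0], [0, 0, 0, 0, 0, 0, 0]]}}

```text
time: 21.4
tool_pos: [526.2, -82.4, 153.5]
tcp_rot: [180.0, 0.1, 152.1]
ft_force: [-0.9, 0.7, 0.2]
finger_gap: 85.4
grip_force: 0.0
```

```bash
python3 - <<'E'
from h import *
s=sensors.sense();print(s["tool_pos"],s["tcp_rot"])
W=cal("wrist");im=optics.snapshot("wrist")[:,:,::-1].copy();cv2.imwrite("pics/w5.png",im)
print(proj(*W,(525,-82.5,92)),proj(*W,(588,54,43)))
g=cv2.cvtColor(im,cv2.COLOR_BGR2GRAY);n,l,st,ce=cv2.connectedComponentsWithStats((g>100).astype(np.uint8))
q=proj(*W,(525,-82.5,92))
for i in range(1,n):
    if 100<st[i,4]<900 and np.hypot(*(ce[i]-q))<60: print(ce[i],st[i],onz(*W,ce[i],91.8))
E
```

```text
[526.18 -82.42 153.52] [179.96   0.09 152.14]
[324.06 260.78] [567.46 222.52]
[305.74 245.25] [301 229  10  34 227] [513.39 -86.85  91.8 ]
[322.85 258.59] [314 250  19  18 258] [523.73 -82.53  91.8 ]
```

Emit:
{"name": "apply_moves", "arguments": {"targets": [[2.1, -1.1, 21, 0, 0, 0, 0], [0, 0, 21, 0, 0, 0, 0], [0, 0, 21, 0, 0, 0, 0], [0, 0, 20, 0, 0, 0, 0], [0, 0, 0, 0, 0, 0, 1], [0, 0, 0, 0, 0, 0, 1], [0, 0, 0, 0, 0, 0, 1], [0, 0, 0, 0, 0, 0, 1], [0, 0, 0, 0, 0, 0, 1], [0, 0, 0, 0, 0, 0, 1], [0, 0, 0, 0, 0, 0, 1]], "force": 60}}

```text
time: 22.82
tool_pos: [524.1, -82.7, 70.4]
tcp_rot: [180.0, 0.1, 152.2]
ft_force: [0.6, 1.3, 5.8]
finger_gap: 11.7
grip_force: 59.7
```

Emit:
{"name": "apply_moves", "arguments": {"targets": [[2.7, 4.2, 0, 0, 0, 0, 1], [4.3, 6.7, 0, 0, 0, 0, 1], [4.3, 6.7, 0, 0, 0, 0, 1], [4.3, 6.7, 0, 0, 0, 0, 1], [1.1, 1.7, 0, 0, 0, 0, 1], [0.5, 0.8, 0, 0, 0, 0, 1], [0.5, 0.8, 0, 0, 0, 0, 1], [0, 0, 0, 0, 0, 0, 1]]}}

```text
time: 23.82
tool_pos: [521.4, -50.2, 70.4]
tcp_rot: [180.0, 0.1, 152.2]
ft_force: [-0.4, -0.7, 5.3]
finger_gap: 11.7
grip_force: 59.7
```

Emit:
{"name": "apply_moves", "arguments": {"targets": [[0.5, 0.8, 0, 0, 0, 0, 1], [0.5, 0.8, 0, 0, 0, 0, 1], [0.5, 0.8, 0, 0, 0, 0, 1], [0, 0, 0, 0, 0, 0, 1]]}}

```text
time: 24.32
tool_pos: [521.2, -47.4, 70.4]
tcp_rot: [180.0, 0.1, 152.2]
ft_force: [0.5, -0.8, 6.5]
finger_gap: 11.7
grip_force: 59.7
```

Emit:
{"name": "apply_moves", "arguments": {"targets": [[0.5, 0.8, 0, 0, 0, 0, 1], [0.5, 0.8, 0, 0, 0, 0, 1], [0, 0, 0, 0, 0, 0, 1]]}}

```text
time: 24.7
tool_pos: [521.1, -45.7, 70.4]
tcp_rot: [-180.0, 0.1, 152.2]
ft_force: [-0.2, -2.6, 5.7]
finger_gap: 11.4
grip_force: 59.7
```

Emit:
{"name": "apply_moves", "arguments": {"targets": [[0.5, 0.8, 0, 0, 0, 0, 1], [0, 0, 0, 0, 0, 0, 1]]}}

```text
time: 24.95
tool_pos: [521.0, -44.8, 70.4]
tcp_rot: [-180.0, 0.1, 152.2]
ft_force: [-0.9, -2.6, 6.5]
finger_gap: 11.8
grip_force: 59.8
```

Emit:
{"name": "apply_moves", "arguments": {"targets": [[0.5, 0.8, 0, 0, 0, 0, 1], [0, 0, 0, 0, 0, 0, 1]]}}

```text
time: 25.2
tool_pos: [520.9, -43.9, 70.4]
tcp_rot: [-180.0, 0.1, 152.2]
ft_force: [-0.6, -1.7, 5.9]
finger_gap: 11.6
grip_force: 59.8
```

Emit:
{"name": "apply_moves", "arguments": {"targets": [[0.5, 0.8, 0, 0, 0, 0, 1], [0, 0, 0, 0, 0, 0, 1]]}}

```text
time: 25.45
tool_pos: [520.9, -42.9, 70.4]
tcp_rot: [-180.0, 0.1, 152.2]
ft_force: [0.9, -1.1, 6.6]
finger_gap: 11.5
grip_force: 59.8
```

Emit:
{"name": "apply_moves", "arguments": {"targets": [[0.5, 0.8, 0, 0, 0, 0, 1], [0, 0, 0, 0, 0, 0, 1]]}}

```text
time: 25.7
tool_pos: [520.8, -42.4, 70.4]
tcp_rot: [-180.0, 0.2, 152.2]
ft_force: [-0.6, -3.9, 5.8]
finger_gap: 11.9
grip_force: 59.7
```

Emit:
{"name": "apply_moves", "arguments": {"targets": [[0.5, 0.8, 0, 0, 0, 0, 1], [0, 0, 0, 0, 0, 0, 1]]}}

```text
time: 25.95
tool_pos: [520.8, -42.3, 70.4]
tcp_rot: [-179.9, 0.2, 152.2]
ft_force: [0.2, -8.3, 4.0]
finger_gap: 11.7
grip_force: 59.6
```

Contact: the stop no longer advances and about 8 N builds up. Now tighten.

Emit:
{"name": "apply_moves", "arguments": {"targets": [[0, 0, 0, 0, 0, 0.1, 1], [0, 0, 0, 0, 0, 0.1, 1], [0, 0, 0, 0, 0, 0.1, 1], [0, 0, 0, 0, 0, 0.1, 1], [0, 0, 0, 0, 0, 0.1, 1], [0, 0, 0, 0, 0, 0.1, 1], [0, 0, 0, 0, 0, 0, 1]]}}

```text
time: 26.82
tool_pos: [520.9, -42.1, 70.5]
tcp_rot: [179.9, 0.2, 117.7]
ft_force: [1.0, -7.8, 3.4]
finger_gap: 11.9
grip_force: 59.5
```

Emit:
{"name": "apply_moves", "arguments": {"targets": [[0, 0, 0, 0, 0, 0.1, 1], [0, 0, 0, 0, 0, 0.1, 1], [0, 0, 0, 0, 0, 0.1, 1], [0, 0, 0, 0, 0, 0.1, 1], [0, 0, 0, 0, 0, 0, 1], [0, 0, 0, 0, 0, 0, 1]]}}

```text
time: 27.58
tool_pos: [521.1, -42.1, 70.5]
tcp_rot: [179.9, 0.2, 94.8]
ft_force: [1.3, -6.2, 4.1]
finger_gap: 11.7
grip_force: 59.6
```

```bash
python3 -c "
from h import *
s=sensors.sense();print(s['tool_pos'],s['tcp_rot'],s['wrist_torque'],s['ft_force'])"
```

```text
[521.06 -42.07  70.55] [179.85   0.16  94.84] [-1.12 -0.12 -0.13] [ 1.28 -6.17  4.11]
```

Turn further until the end of travel shows as torque.

Emit:
{"name": "apply_moves", "arguments": {"targets": [[0, 0, 0, 0, 0, 0.05, 1], [0, 0, 0, 0, 0, 0.05, 1], [0, 0, 0, 0, 0, 0, 1], [0, 0, 0, 0, 0, 0, 1]]}}

```text
time: 28.08
tool_pos: [521.1, -42.0, 70.6]
tcp_rot: [179.8, 0.2, 89.3]
ft_force: [0.9, -7.0, 4.2]
finger_gap: 11.8
grip_force: 76.3
```

```bash
python3 -c "
from h import *
s=sensors.sense();print(s['tool_pos'],s['tcp_rot'],s['wrist_torque'],s['ft_force'])"
```

```text
[521.08 -42.04  70.6 ] [179.84   0.19  89.26] [-1.15 -0.12  1.7 ] [ 0.95 -6.97  4.17]
```

Emit:
{"name": "apply_moves", "arguments": {"targets": [[0, 0, 0, 0, 0, 0, 0], [0, 0, 0, 0, 0, 0, 0], [0, 0, 0, 0, 0, 0, 0], [0, 0, 0, 0, 0, 0, 0], [0, 0, -25, 0, 0, 0, 0], [0, 0, -40, 0, 0, 0, 0], [0, 0, -40, 0, 0, 0, 0], [0, 0, -40, 0, 0, 0, 0], [0, 0, 0, 0, 0, 0, 0], [0, 0, 0, 0, 0, 0, 0]]}}

```text
time: 29.32
tool_pos: [519.5, -40.4, 213.6]
tcp_rot: [-180.0, -0.0, 89.2]
ft_force: [0.1, -0.7, -0.1]
finger_gap: 85.0
grip_force: 0.0
```

```bash
python3 - <<'E'
from h import *
import pickle
s=sensors.sense();print(s["tool_pos"],s["tcp_rot"])
W=cal("wrist");im=optics.snapshot("wrist")[:,:,::-1].copy();cv2.imwrite("pics/w6.png",im);pickle.dump(W,open("w6.pkl","wb"))
q=proj(*W,(521,-42,90));u=proj(*W,(586,50,43));print(q,u)
x0=max(0,int(q[0])-80);crop(im,x0,0,265,199,3,"pics/w6c.png")
E
```

```text
[519.52 -40.35 213.64] [-179.97   -0.01   89.15]
[327.83 233.25] [418.69  87.36]
```

View pics/w6c.png

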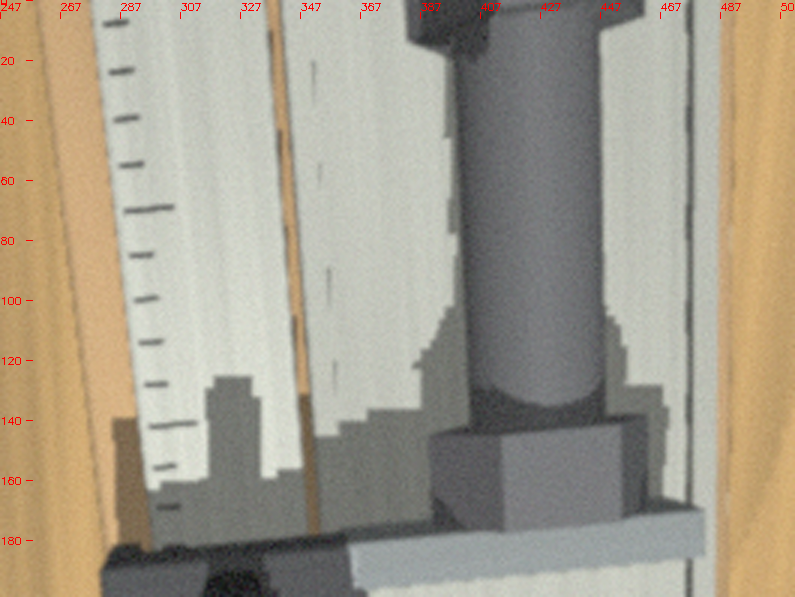

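The crop shows the union lying flat along the bed, with its near nut against the sliding stop's plate at about px (435,177). I'll check the knob angle by code.

```bash
python3 - <<'E'
from h import *
import pickle
def bar(im,W,c0,jy):
    g=cv2.GaussianBlur(cv2.cvtColor(im,cv2.COLOR_BGR2GRAY),(3,3),0).astype(float)
    # sample lower half of bar (away from shadow) at bar-top height, perpendicular profiles
    best=[]
    for a in np.radians(np.arange(-15,25,.5)):
        t=jy+a; u=np.array([-np.sin(t),np.cos(t),0]);v=np.array([np.cos(t),np.sin(t),0])
        sc=0
        for L in np.r_[-24:-10:1.]:
            f=lambda w:g[tuple(np.round(proj(*W,np.array([*c0,90])+u*L+v*w)).astype(int)[::-1])]
            sc+=sum(f(w) for w in (-9,-8,8,9))-sum(f(w) for w in(-4,-2,0,2,4))*.8
        best.append((sc,np.degrees(a)))
    return sorted(best)[::-1][:3]
j=np.radians(4.7)
print(bar(cv2.imread("pics/w2.png"),pickle.load(open("w2.pkl","rb")),(516.5,7.6),j))
W6=pickle.load(open("w6.pkl","rb"));im=cv2.imread("pics/w6.png")
g=cv2.cvtColor(im,cv2.COLOR_BGR2GRAY);n,l,st,ce=cv2.connectedComponentsWithStats((g>100).astype(np.uint8));q=proj(*W6,(521,-42,91.8))
for i in range(1,n):
    if 60<st[i,4]<400 and np.hypot(*(ce[i]-q))<12: k=onz(*W6,ce[i],91.8);print(k)
print(bar(im,W6,k[:2],j))
c,s=np.cos(j),np.sin(j);d=k[:2]-[561.3,19.5];print("face y",-s*d[0]+c*d[1]+28)
E
```

```text
[(np.float64(5410.6), np.float64(2.5)), (np.float64(5397.799999999999), np.float64(1.5000000000000002)), (np.float64(5387.799999999999), np.float64(2.0))]
[520.7  -42.59  91.8 ]
[(np.float64(4498.599999999999), np.float64(1.0)), (np.float64(4498.4), np.float64(1.5000000000000002)), (np.float64(4480.4), np.float64(0.5))]
face y -30.550640521576995
```

```bash
python3 -c "
from bench import r
print(r.hand_in())"
```

```text
the job is handed in; nothing more can be done
None
```

I handed the job in at about 29 s: the long union lies flat on the gauge's bed between both stops, the knob is turned fully tight, the arm is clear of everything, and hand-in gave no verdict.

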